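Refit a burner cap and hold the gas knob in at large flame

TASK

One of the hob's two front burners has just been cleaned and still lacks its round black cap, which lies on the worktop to the left of the hob: seat the cap flat and centred on that burner and let go of it. Then work that burner's own knob as for lighting it: press it fully down while it still points to off, turn it anticlockwise to the large-flame mark without letting it up, and keep it held fully down there; the program finishes while still gripping and holding the knob down. Leave the other three knobs shut and the other things on the worktop where they are.

Things in the scene. Friction and masses are not known exactly. Their poses are not given: they have to be found in the camera images.
- hob: Built-in gas hob: black glass 510 mm (x) by 590 mm (y), 6 mm thick, on the worktop. Origin at the centre of its underside; x away from the robot, y to the left; the glass's top face is 6 mm above the origin. Rear burners stand under cast-iron pan supports 45 mm high, beginning 15 mm beyond the hob's centre; the front half has none. Its place and yaw vary.
- burner: The front burner that lacks its cap, left or right: an open aluminium crown 52 mm across, flat top 20 mm above the glass, with a round opening 40 mm across, 11 mm deep. Fixed on the hob, 85 mm in front of its centre, 165 mm to one side. Origin on its axis at the glass's top face, z up. Spark pin and thermocouple, up to 14 mm high, stand 33 mm from the axis.
- burner_capped: The other front burner, the same but with its cap on (top at 30 mm above the origin). Fixed; origin as for burner.
- cap: Loose black burner cap, 120 g: a disc 62 mm across, 10 mm thick (straight side 7 mm), under it a locating ring 34 mm across, 5 mm deep. Origin at the centre of the ring's underside, z up; the disc spans 5 to 15 mm above it. Starts right way up on the worktop. Seated, the ring is in the crown's opening, the disc flat on the crown, the origin 15 mm above the burner's.
- tap_fl: Tap of the left front burner, leftmost (+y) of four knobs 75 mm apart along the hob's front edge. Fixed; origin on the knob's axis at the glass's top face, z up, x towards its off mark (away from the robot). Marks on the glass 36 mm from the axis: off ring at 0, large flame at 1.31 rad (75 degrees) anticlockwise seen from above, small flame at 2.7 rad.
- grip_fl (a point): On that tap's knob, on its axis, mid-height of the grip bar, 24 mm above the glass when up; moves and turns with the knob, x along the bar to the white pointer. Steel bar 40 mm long (x), 14 mm wide, 14 to 34 mm above the glass; under it a round skirt 44 mm across, 8 to 14 mm above the glass. At the start the pointer is at off.
- push_fl (a joint): How far this knob is pressed down, in m: 0 up, 0.006 fully down on its stop. The spring pushes up with 4 N at the top and 9 N fully down; let go, it rises. Readings are noisy: judge it by force or tool height.
- turn_fl (a joint): Angle of this knob, rad: 0 off, growing anticlockwise seen from above, large-flame mark at 1.31, end stop at 2.8. As on any gas tap it is to be turned only while pressed down (the little catch that enforces this is worn and does not hold it back). It turns with some 0.05 N m of friction and stays where it is put.
- tap_fr: Tap of the right front burner, rightmost (-y) of four knobs 75 mm apart along the hob's front edge. Fixed; origin on the knob's axis at the glass's top face, z up, x towards its off mark (away from the robot). Marks on the glass 36 mm from the axis: off ring at 0, large flame at 1.31 rad (75 degrees) anticlockwise seen from above, small flame at 2.7 rad.
- grip_fr (a point): On that tap's knob, on its axis, mid-height of the grip bar, 24 mm above the glass when up; moves and turns with the knob, x along the bar to the white pointer. Steel bar 40 mm long (x), 14 mm wide, 14 to 34 mm above the glass; under it a round skirt 44 mm across, 8 to 14 mm above the glass. At the start the pointer is at off.
- push_fr (a joint): How far this knob is pressed down, in m: 0 up, 0.006 fully down on its stop. The spring pushes up with 4 N at the top and 9 N fully down; let go, it rises. Readings are noisy: judge it by force or tool height.
- turn_fr (a joint): Angle of this knob, rad: 0 off, growing anticlockwise seen from above, large-flame mark at 1.31, end stop at 2.8. As on any gas tap it is to be turned only while pressed down (the little catch that enforces this is worn and does not hold it back). It turns with some 0.05 N m of friction and stays where it is put.
- turn_rl (a joint): Angle of the second knob from the left (rear left burner), rad: 0 off. Not to be turned.
- turn_rr (a joint): Angle of the third knob from the left (rear right burner), rad: 0 off. Not to be turned.
- pot_lid: Steel pot lid, 190 mm across, 60 mm high with a black knob; bystander. Origin at the centre of its underside.
- spoon_rest: Teal hard silicone spoon rest, dish 92 mm across with a 90 mm flat tail, 16 mm high; bystander. Origin at the centre of its underside.
- shaker: Empty clear plastic shaker with a red hinged flip cap, 57 mm across, 111 mm high; bystander. Origin at the centre of its underside.
- soup_spoon: White porcelain soup spoon, 140 mm long, lying flat; bystander. Origin under its middle.
- brush: Bamboo scrubbing brush standing on its bristles, 54 mm across, 67 mm high; bystander. Origin at the centre of its underside.

How it is judged:
By the outcome, as a careful person would: the job done as asked, in the order asked, and still so for the second after the job is handed in, while the arm keeps its last pose, push and grip.
It also fails if it takes over 53 s, if anything falls off the work surface, if the arm or the gripper's body presses on something with over 40 N, if the wrist force passes 120 N, or if a joint passes its speed limit or range.

ROBOT

A 6-joint arm with a two-finger parallel gripper is mounted at the origin on the work surface. World frame = base frame: x ahead of the robot, y to its left, z up, the work surface at z = 0. Lengths are in mm, angles in rad, forces in N, time in s.
With the tool pointing down it reaches from about 425 to 925 mm from the base axis. Payload 12.5 kg.
Tool frame: the origin (TCP) lies between the finger pads, 19 mm behind the fingertips; this is the grasp point; z points along the fingers, y is the line along which they close (so a half turn about z gives the same grasp; the last joint's range is limited). The gripper opens to 85 mm and grips with 20 to 120 N. Pads are 22 mm wide; open, the fingers measure 114 mm over their backs; the gripper's body (76 mm by 85 mm) begins 54 mm behind the grasp point. The pads swing forward as they close: fully open they stand 13 mm farther back than shut.
Start: joints at [-1.297, 0.491, 1.559, -0, 1.092, -0.106], TCP at [231.732, -580.468, 250.027] pointing down, gripper open.
Joint ranges: [-3.1, 3.1], [-0.84, 2.19], [0.05, 2.79], [-1.13, 4.28], [0.06, 2.93], [-2.69, 2.69]. Speed limits (rad/s): [2.22, 2.22, 2.79, 3.14, 3.14, 3.14].

INTERFACE

Orientations are given as a unit quaternion [x, y, z, w].
In Python, from workcell import * gives the robot as it stands.
- The arm moves only by the shell command python3 -m handwheel 'ROWS'. ROWS is text: rows parted by semicolons, each of 7 numbers parted by spaces: the shift along the tool's x, y, z normalised to -1 to 1, where 1 is 0.5 m, then the turn, a rotation vector about the tool's x, y, z normalised to -1 to 1, where 1 is pi/2 rad, then the opening, from 0 (shut) to 1 (fully open). In form: tx ty tz ax ay az fingers; .... A call has 1 to 10 rows; each row shifts and turns the commanded pose from where the row before left it, along the tool's axes as they then stand; what a row does not reach is not made up. A row lasts 1/12 s, in which the tool goes at most 41.7 mm and 7.16 degrees, less where a joint would pass 70% of its speed; a pose out of reach is approached as far as the arm can. A call with a number of a shift or a turn outside -1 to 1 is refused whole. A call with a gripper value outside its range is refused whole. The fingers move at their own pace and stop on an object; the grip force is fixed at half the most. Time passes only in rows, so rows that do not move let the fingers close. It gives the time, the measured TCP pose, the force, the opening and the grip force at its end, in the units of the state.
- get_state(): the state, without advancing time (a new reading comes with each control period).
- get_image(name): name is "side" or "top" or "wrist"; returns a dict with "image" (420x560x3 uint8, red, green, blue), "depth" (420x560 float32, mm along the optical axis (not along the pixel's ray), 0 where there is no reading), "intrinsics" (3x3 intrinsics, pixels), "eye" and "orientation" of the camera in the world. Camera axes: x right, y down, z forward; pixel columns grow to the right and rows downward; lengths in mm; the calibration is good to about 2 mm. A picture is of the moment at which its call begins.
- hand_in(): hands the job in; it is judged then, once.
Trained networks look in the newest picture that a camera, given by its name, has taken for a name from the list of things; names that differ only in an ending like _2 or _b are one class to them, and where a whole thing is asked for, a point or a joint stands for the part that bears it (a point fixed in the world has none). Each returns a list of dicts, best first, with "conf" (0 to 1); they miss things now and then, are a little off and sometimes report something else, mostly with a low value. They report only what shows in the picture. A call takes as long as a camera call.
- spot_in(camera, label): "pixel" ([row, column] in pixels, amid what is visible of it).
The state is a dict: "time": time; "qpos": joint angles; "dq": joint speeds; "joint_efforts": joint torques, N m; "tcp_pos": TCP position; "eef_rot": TCP orientation; "contact_force": force on the tool from outside, world axes, zero at the start; "wrist_torque": the same for the moment, N m; "width": opening from 0.0 (shut) to 1.0 (fully open); "grasp_force": force on a finger pad.
Only numpy, scipy, OpenCV 4.12 (cv2) and the standard library are available. Lean on these libraries where they do the work, as an engineer would, in place of code of your own. Each camera call takes 0.05 s, during which the arm holds its last target. There are 200 camera calls.

## Working session

There is one attempt and no reset: what is moved stays moved. The work goes in short steps, Python scripts to look and compute and a shell command to move; the robot and the scene stay as the last step left them, time stands still between calls to the robot, and variables do not carry over. Pictures are saved under pics/ and viewed, at most 10 in all, crops included, and the job is handed in when it is done.

```bash
mkdir -p pics; ls
cat > h.py <<'E'
from workcell import *
import numpy as np, cv2
from scipy.spatial.transform import Rotation as R
def camR(o):
    o=np.array(o,float); return o if o.shape==(3,3) else R.from_quat(o).as_matrix()
def pt(im,r,c,z=None):
    K=np.array(im["intrinsics"]);Rm=camR(im["orientation"]);e=np.array(im["eye"])
    d=Rm@np.array([(c-K[0,2])/K[0,0],(r-K[1,2])/K[1,1],1.])
    if z is None: return e+d*im["depth"][int(round(r)),int(round(c))]
    return e+d*(z-e[2])/d[2]
def proj(im,p):
    K=np.array(im["intrinsics"]);q=camR(im["orientation"]).T@(np.array(p)-np.array(im["eye"]))
    u=K@q; return u[1]/u[2],u[0]/u[2]
def save(im,n): cv2.imwrite("pics/"+n,cv2.cvtColor(im["image"],cv2.COLOR_RGB2BGR))
E
python3 - <<'E'
from h import *
s=get_state();print(s)
for n in ["top","side"]:
    im=get_image(n);save(im,n+"0.png");print(n,im["eye"],im["orientation"],im["intrinsics"])
    for l in ["cap","burner","burner_capped","grip_fl","grip_fr","hob"]:
        for d in spot_in(n,l)[:2]: print(l,np.round(d["pixel"],1),round(d["conf"],2),np.round(pt(im,*d["pixel"]),1))
E
```

```text
pics
{'time': 0.0, 'qpos': array([-1.29658686e+00,  4.91603746e-01,  1.55946547e+00,  1.06955637e-05,
        1.09172977e+00, -1.05576442e-01]), 'dq': array([-7.50675682e-04,  6.56602237e-04,  3.79834916e-05, -3.15460083e-04,
       -3.55193341e-04,  1.63791828e-03]), 'joint_efforts': array([ 8.58413514e-04, -6.18445945e+01, -2.61594111e+01, -2.98442593e-06,
        4.07656000e-03, -2.38773072e-05]), 'tcp_pos': array([ 231.67890932, -580.24058794,  249.39476744]), 'eef_rot': array([ 9.82024733e-01,  1.88751315e-01, -4.60691438e-05, -6.01422136e-04]), 'contact_force': array([-0.56382584,  0.14624068, -0.24377914]), 'wrist_torque': array([-0.04152936, -0.05647762,  0.0113897 ]), 'grasp_force': 0.0, 'width': 1.004353625317387}
top [ 261.75102326  -34.22995885 1750.21345217] [-0.69898971  0.71086955 -0.04687032  0.06229808] [[437.65031977   0.         277.22619978]
 [  0.         437.65031977 212.28034805]
 [  0.           0.           1.        ]]
cap [214.  178.8] 0.69 [533.1 399.2  12.9]
cap [225.4 283. ] 0.2 [477.9 -20.6  23.3]
burner [199.8 268.6] 0.65 [583.8  35.7  16.1]
burner_capped [202.9 351.5] 0.49 [ 560.7 -293.1   39.5]
grip_fl [224.8 280.2] 0.43 [478.1  -9.8  42.5]
grip_fr [229.  317.4] 0.46 [ 459.6 -155.7   36.4]
grip_fr [232.5 335.5] 0.41 [ 443.5 -225.1   46.3]
hob [179.2 309.9] 0.58 [ 667.8 -133.3    6.1]
side [  98.65285604  763.98850904 1063.12047374] [-0.21826292  0.90875115 -0.34572293  0.0837156 ] [[429.03147531   0.         271.99289458]
 [  0.         429.03147531 199.32858829]
 [  0.           0.           1.        ]]
cap [317.8 187.1] 0.76 [532.2 406.6  17.6]
burner [214.3 234.9] 0.58 [600.1  43.2  14.5]
burner_capped [152.2 289. ] 0.87 [ 564.2 -278.5   34.4]
grip_fr [219.7 277.4] 0.69 [469.4   3.1  16.4]
hob [183.7 243.8] 0.65 [643.4 -89.9  10.4]
```

View pics/top0.png

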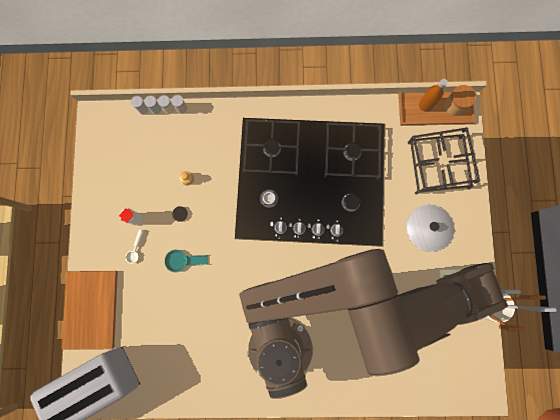

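View pics/side0.png

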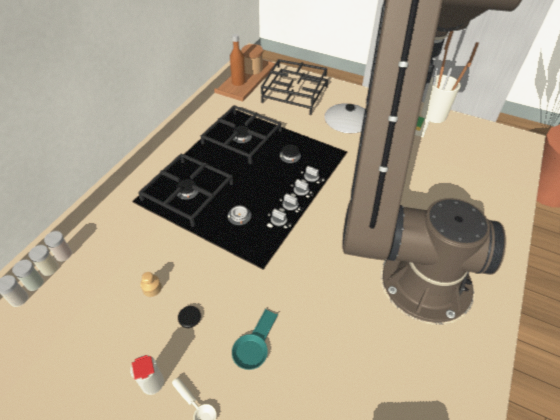

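The top view shows the uncapped burner at front left (row 199, col 269), the cap at (214, 180) and the leftmost knob at about (228, 280). The side view agrees, so the tap to work is tap_fl. I'll square the tool up and swing over the hob.

```bash
python3 -m handwheel '0 0 0 0 0 0.06 1;0 0 0 0 0 0.06 1;0 0 0 0 0 0.06 1;0 0 0 0 0 0.06 1' | tail -3
python3 -m handwheel '.06 -.05 0 0 0 0 1;.06 -.05 0 0 0 0 1;.06 -.05 0 0 0 0 1;.06 -.05 0 0 0 0 1;.06 -.05 0 0 0 0 1;.06 -.05 0 0 0 0 1;.06 -.05 0 0 0 0 1;.06 -.05 0 0 0 0 1;.06 -.05 0 0 0 0 1;.06 -.05 0 0 0 0 1' | tail -3
python3 -m handwheel '0 -.076 0 0 0 0 1;0 -.076 0 0 0 0 1;0 -.076 0 0 0 0 1;0 -.076 0 0 0 0 1;0 -.076 0 0 0 0 1;0 -.076 0 0 0 0 1;0 -.076 0 0 0 0 1;0 -.076 0 0 0 0 1;0 -.076 0 0 0 0 1;0 -.076 0 0 0 0 1' | tail -3
python3 -m handwheel '-.03 0 0 0 0 0 1;-.03 0 0 0 0 0 1;-.03 0 0 0 0 0 1;0 0 0 0 0 0 1'|tail -3
python3 - <<'E'
from h import *
s=get_state();print(s["tcp_pos"],s["eef_rot"],s["qpos"],s["time"])
im=get_image("wrist");save(im,"w1.png");print(im["eye"],im["orientation"],im["intrinsics"])
for l in ["burner","grip_fl"]:
    for d in spot_in("wrist",l)[:3]: print(l,np.round(d["pixel"],1),round(d["conf"],2),np.round(pt(im,*d["pixel"]),1))
E
```

```text
contact_force: [0.4, -0.2, -0.1]
width: 1.003
grasp_force: 0.0
contact_force: [-0.2, -0.8, -0.9]
width: 0.996
grasp_force: 0.0
contact_force: [0.2, 0.1, 0.2]
width: 1.0
grasp_force: 0.0
contact_force: [0.9, -0.2, 0.1]
width: 1.003
grasp_force: 0.0
[482.94330905  50.70180628 250.11646947] [ 9.99998189e-01  1.84016525e-03 -4.83332442e-04  3.51319072e-05] [-3.14769779e-02  2.93881904e-01  1.88996212e+00 -1.25145164e-04
  9.58712419e-01  1.53571097e+00] 3.0333
[561.58315732  51.47921702 375.02934753] [ 0.70034117 -0.69720628 -0.10843653  0.10801463] [[299.16416908   0.         274.67821608]
 [  0.         299.16416908 208.45797097]
 [  0.           0.           1.        ]]
burner [ 83.7 288. ] 0.97 [593.3  37.3  15.8]
burner [201.2 506.5] 0.61 [ 462.9 -225.6   31.2]
grip_fl [189.3 321.8] 0.79 [479.   -2.5  41.5]
```

View pics/w1.png

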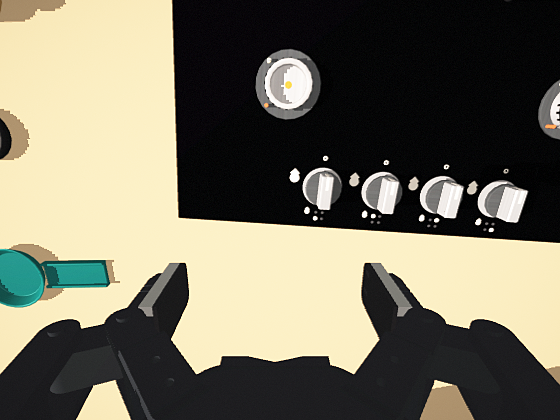

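w1 shows the bare crown centred at about (84, 288). The four knobs run from (187, 321) to (201, 502), all pointing to off, with off dots at (158, 325) … (171, 506). Next I'll fit the hob, burner and knob positions from it and move to look at the cap.

```bash
cat >> h.py <<'E'
def circ(im,r,c,cond,win=40,z=None):
    g=cv2.cvtColor(im["image"],cv2.COLOR_RGB2GRAY); m=(cond(g)).astype(np.uint8)
    k=np.zeros_like(m); r0,c0=max(0,int(r)-win),max(0,int(c)-win); k[r0:int(r)+win,c0:int(c)+win]=1; m=m*k
    cs,_=cv2.findContours(m,cv2.RETR_EXTERNAL,cv2.CHAIN_APPROX_NONE)
    c1=max(cs,key=cv2.contourArea); h=cv2.convexHull(c1)
    w=np.array([pt(im,p[0][1],p[0][0],z)[:2] for p in c1],np.float32)
    (e,rad)=cv2.minEnclosingCircle(w); A=np.c_[2*w,np.ones(len(w))]; s=np.linalg.lstsq(A,(w**2).sum(1),rcond=None)[0]
    return dict(mec=np.round(e,1),r=round(rad,1),fit=np.round(s[:2],1),rf=round(float(np.sqrt(s[2]+s[0]**2+s[1]**2)),1))
E
python3 - <<'E'
from h import *
im=get_image("wrist"); np.save("w1.npy",im,allow_pickle=True)
g=cv2.cvtColor(im["image"],cv2.COLOR_RGB2GRAY)
for t in (120,160,190): print(t,circ(im,84,288,lambda g:g>t,34,26))
d=[]
for r,c in [(158,325),(162,386),(167,446),(171,506)]:
    w=g[r-5:r+6,c-5:c+6].astype(float);w[w<90]=0;yy,xx=np.mgrid[r-5:r+6,c-5:c+6]
    d.append(pt(im,(w*yy).sum()/w.sum(),(w*xx).sum()/w.sum(),6)[:2])
d=np.array(d);print("dots",np.round(d,1),np.linalg.norm(np.diff(d,axis=0),axis=1))
e=d[0]-d[3];print("yaw",np.arctan2(-e[0],e[1]))
# depth-based knob bar tops
K=im["depth"];rows,cols=np.mgrid[150:225,290:540]
P=np.array([pt(im,r,c) for r,c in zip(rows.ravel(),cols.ravel())])
for k in range(4):
    a=np.arctan2(-e[0],e[1]);q=d[k]-36*np.array([np.cos(a),np.sin(a)])
    m=(np.linalg.norm(P[:,:2]-q,axis=1)<26)&(P[:,2]>35);w=P[m]
    print("axis",np.round(q,1),m.sum(),w[:,2].mean().round(1) if m.any() else 0,w[:,:2].min(0).round(1),w[:,:2].max(0).round(1))
m=[pt(im,r,c)[2] for r,c in [(100,220),(40,400),(250,230)]];print("z glass,glass,worktop",np.round(m,1))
cr=[pt(im,r,c) for r in range(60,110) for c in range(262,314)];cr=np.array(cr);cr=cr[cr[:,2]>22];print("crown",len(cr),cr[:,2].mean(),cr.min(0),cr.max(0))
E
python3 -m handwheel '-.006 -.07 0 0 0 0 1;-.006 -.07 0 0 0 0 1;-.006 -.07 0 0 0 0 1;-.006 -.07 0 0 0 0 1;-.006 -.07 0 0 0 0 1;-.006 -.07 0 0 0 0 1;-.006 -.07 0 0 0 0 1;-.006 -.07 0 0 0 0 1;-.006 -.07 0 0 0 0 1;-.006 -.07 0 0 0 0 1' | tail -3
python3 -m handwheel '0 0 0 0 0 0 1;0 0 0 0 0 0 1'|tail -3
python3 - <<'E'
from h import *
s=get_state();print(s["tcp_pos"],s["eef_rot"],s["time"])
im=get_image("wrist");save(im,"w2.png");np.save("w2.npy",im,allow_pickle=True);print(im["eye"])
for d in spot_in("wrist","cap")[:2]:
    r,c=d["pixel"];print(np.round(d["pixel"],1),round(d["conf"],2),np.round(pt(im,r,c),1))
r,c=spot_in("wrist","cap")[0]["pixel"]
for t in (50,70,90): print(circ(im,r,c,lambda g:g<t,45,15))
w=np.array([pt(im,a,b) for a in range(int(r)-35,int(r)+35) for b in range(int(c)-35,int(c)+35)]);w=w[(w[:,2]>9)];print(len(w),w.min(0),w.max(0),np.median(w,0))
E
```

```text
120 {'mec': array([590.7,  38.3]), 'r': 34.9, 'fit': array([592.2,  41.2]), 'rf': 31.1}
160 {'mec': array([591.5,  37.6]), 'r': 26.0, 'fit': array([592. ,  37.7]), 'rf': 25.1}
190 {'mec': array([591.9,  38. ]), 'r': 25.9, 'fit': array([592. ,  37.8]), 'rf': 25.0}
dots [[ 509.4  -10. ]
 [ 504.5  -85.3]
 [ 499.6 -160.2]
 [ 494.6 -235. ]] [75.46102358 75.06977655 74.95632432]
yaw -0.06611866334910357
axis [473.5  -7.6] 425 40.7 [454.2 -15.1] [494.1   0.9]
axis [468.6 -82.9] 447 40.5 [449.4 -89.2] [489.2 -73.3]
axis [ 463.7 -157.8] 472 40.1 [ 444.1 -164.5] [ 484.4 -148. ]
axis [ 458.6 -232.6] 481 40.0 [ 439.5 -239.1] [ 479.4 -223.1]
z glass,glass,worktop [6.  7.6 0.7]
crown 806 34.00136352358083 [564.12194317  11.74989098  22.19993882] [618.09026783  64.08613229 375.37572914]
contact_force: [0.6, -0.5, 0.5]
width: 1.0
grasp_force: 0.0
contact_force: [0.1, 0.4, -0.7]
width: 0.998
grasp_force: 0.0
[454.00557058 401.69091918 249.12989662] [ 9.99996799e-01  2.51009115e-03 -2.31551395e-04  2.18043743e-04] 4.2333
[532.58968758 402.5979226  374.08571095]
[108.8 278.5] 0.91 [537.9 398.6  14.9]
{'mec': array([535.6, 399. ]), 'r': 30.6, 'fit': array([535.5, 398.9]), 'rf': 29.9}
{'mec': array([535.7, 399. ]), 'r': 30.9, 'fit': array([535.5, 399. ]), 'rf': 30.1}
{'mec': array([522.3, 404.2]), 'r': 54.6, 'fit': array([530.2, 404.1]), 'rf': 41.0}
2385 [505.2658605  369.09019169  11.12954415] [565.40824168 430.10390173 374.08571095] [536.45502173 400.07377501  15.93638748]
```

View pics/w2.png

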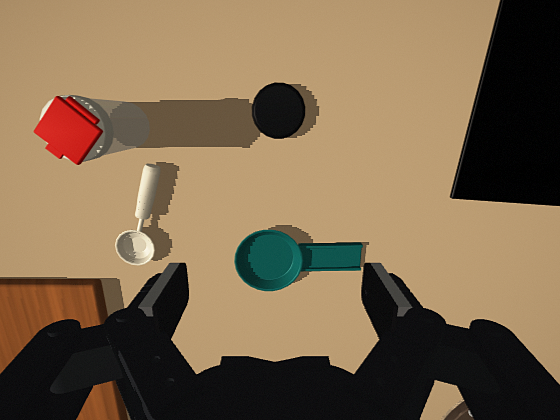

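w2 shows the cap at (109, 279), with open worktop on both sides for the fingers. The spoon rest at (260, 270) is about 100 mm nearer the robot. I'll go down over the cap.

```bash
python3 -m handwheel '.027 .001 .07 0 0 0 .85;.027 .001 .07 0 0 0 .85;.027 .001 .07 0 0 0 .85;.027 .001 .07 0 0 0 .85;.027 .001 .07 0 0 0 .85;.027 0 .07 0 0 0 .85;0 0 .01 0 0 0 .85;0 0 0 0 0 0 .85;0 0 0 0 0 0 .85'
python3 -m handwheel '0 0 .004 0 0 0 .85;0 0 .004 0 0 0 .85;0 0 .004 0 0 0 .85;0 0 0 0 0 0 .85'
```

```text
time: 5.13
tcp_pos: [535.2, 397.5, 36.3]
eef_rot: [1.0, 0.001, 0.0, -0.0]
contact_force: [-0.4, -0.1, 0.6]
width: 0.846
grasp_force: 0.0
time: 5.47
tcp_pos: [534.9, 398.1, 29.8]
eef_rot: [1.0, 0.002, 0.0, -0.0]
contact_force: [-0.1, 0.4, -0.1]
width: 0.848
grasp_force: 0.0
```

```bash
python3 -m handwheel '0 0 .004 0 0 0 .85;0 0 .004 0 0 0 .85;0 0 .004 0 0 0 .85;0 0 0 0 0 0 .85'|sed -n '2p;4p'
python3 - <<'E'
from h import *
im=get_image("wrist");save(im,"w3.png")
E
```

```text
tcp_pos: [534.8, 397.8, 22.5]
contact_force: [0.5, -0.5, 0.4]
```

View pics/w3.png

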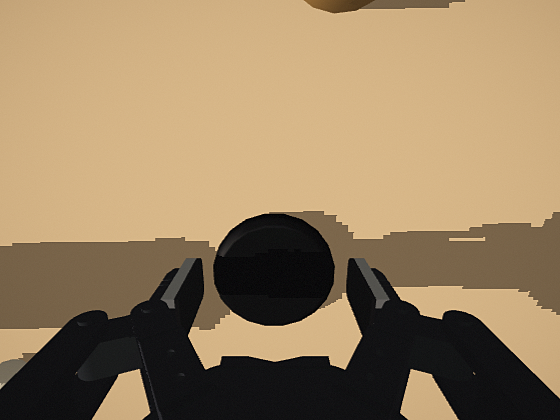

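w3 shows the cap centred between the open pads at (268, 274). I'll feel for the worktop with the fingertips, in small steps.

```bash
for i in 1; do python3 -m handwheel '0 0 .004 0 0 0 .85;0 0 0 0 0 0 .85'|sed -n '2p;4p'
python3 -m handwheel '0 0 .004 0 0 0 .85;0 0 0 0 0 0 .85'|sed -n '2p;4p'; python3 -m handwheel '0 0 .003 0 0 0 .85;0 0 0 0 0 0 .85'|sed -n '2p;4p'; done
```

```text
tcp_pos: [534.9, 397.8, 20.6]
contact_force: [0.7, -0.1, -0.3]
tcp_pos: [534.9, 397.8, 18.6]
contact_force: [-0.7, 0.3, 0.0]
tcp_pos: [534.9, 397.8, 17.2]
contact_force: [-0.7, 0.6, 0.3]
```

```bash
python3 -m handwheel '0 0 .003 0 0 0 .85;0 0 0 0 0 0 .85'|sed -n '2p;4p'
python3 -m handwheel '0 0 .003 0 0 0 .85;0 0 0 0 0 0 .85'|sed -n '2p;4p'; python3 -m handwheel '0 0 .003 0 0 0 .85;0 0 0 0 0 0 .85'|sed -n '2p;4p'
```

```text
tcp_pos: [534.9, 397.8, 15.7]
contact_force: [0.3, -0.6, 0.7]
tcp_pos: [534.9, 397.9, 14.2]
contact_force: [0.4, 0.0, -0.1]
tcp_pos: [534.9, 397.8, 12.7]
contact_force: [0.8, -0.3, 0.3]
```

```bash
python3 -m handwheel '0 0 -.004 0 0 0 .85;0 0 0 0 0 0 .0;0 0 0 0 0 0 0;0 0 0 0 0 0 0;0 0 0 0 0 0 0;0 0 0 0 0 0 0;0 0 0 0 0 0 0'
python3 -m handwheel '0 0 -.01 0 0 0 0;0 0 -.02 0 0 0 0;0 0 -.04 0 0 0 0;0 0 -.06 0 0 0 0;0 0 -.06 0 0 0 0;0 0 0 0 0 0 0'
```

```text
time: 7.43
tcp_pos: [535.2, 397.9, 16.1]
eef_rot: [1.0, 0.001, 0.0, -0.0]
contact_force: [-2.3, -3.1, 9.3]
width: 0.691
grasp_force: 62.4
time: 7.93
tcp_pos: [536.9, 399.1, 116.4]
eef_rot: [1.0, 0.001, 0.004, -0.002]
contact_force: [1.4, -0.1, -0.1]
width: 0.689
grasp_force: 64.8
```

Run:
```python
from h import *
im=get_image("wrist");b=cv2.resize(im["image"][180:340,150:400],(750,480))
s=get_image("side");r,c=proj(s,[537,399,116]);r,c=int(r),int(c);print(r,c)
q=cv2.resize(s["image"][max(0,r-40):r+40,c-50:c+50],(600,480))
print(circ(im,268,274,lambda g:g<40,70,115-2))
cv2.imwrite("pics/w4.png",cv2.cvtColor(np.hstack([cv2.resize(b,(400,256)),cv2.resize(q,(320,256))]),cv2.COLOR_RGB2BGR))
w=np.array([pt(im,a,b) for a in range(225,310,5) for b in range(235,315,5)])
w=w[np.abs(w[:,2]-112)<15];A=np.c_[w[:,:2]-w[:,:2].mean(0),np.ones(len(w))];print(len(w),np.linalg.lstsq(A,w[:,2],rcond=None)[0],w.min(0),w.max(0))
for d in spot_in("wrist","cap")[:1]: print(d)
```

```text
296 181
{'mec': array([529.2, 402.2]), 'r': 41.4, 'fit': array([535.2, 400.8]), 'rf': 33.9}
267 [-3.38844790e-02 -3.17979181e-03  1.16114084e+02] [525.82944801 382.49197297 107.39471123] [567.45667919 419.03269679 117.96417167]
{'pixel': [277.4, 274.7], 'conf': 0.95}
```

View pics/w4.png

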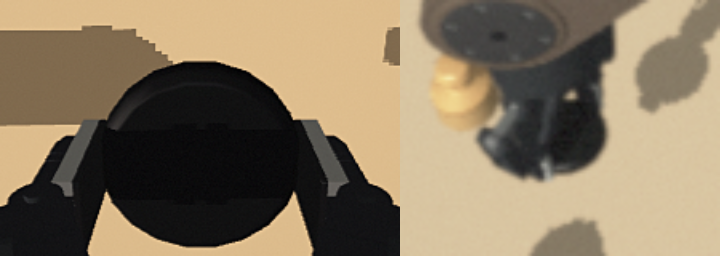

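w4 shows the cap level and centred between the pads, with its top about level with the TCP. Carrying it over the burner.

```bash
python3 -m handwheel '.011 .072 0 0 0 0 0;.011 .072 0 0 0 0 0;.011 .072 0 0 0 0 0;.011 .072 0 0 0 0 0;.011 .072 0 0 0 0 0;.011 .072 0 0 0 0 0;.011 .072 0 0 0 0 0;.011 .072 0 0 0 0 0;.011 .072 0 0 0 0 0;.011 .072 0 0 0 0 0'>/dev/null
python3 -m handwheel '0 0 .04 0 0 0 0;0 0 .04 0 0 0 0;0 0 0 0 0 0 0;0 0 0 0 0 0 0'
python3 - <<'E'
from h import *
s=get_state();print(s["tcp_pos"],R.from_quat(s["eef_rot"]).as_euler("xyz"))
im=get_image("wrist");save(im,"w5.png")
E
```

```text
time: 9.25
tcp_pos: [590.1, 38.0, 68.5]
eef_rot: [1.0, 0.001, -0.002, -0.0]
contact_force: [-0.0, 0.0, -1.2]
width: 0.689
grasp_force: 65.3
[590.11043504  38.01104774  68.49688357] [-3.14148115e+00  3.82725112e-03  2.65860466e-03]
```

```bash
python3 -m handwheel '.0025 0 .02 0 0 0 0;0 0 .02 0 0 0 0;0 0 .012 0 0 0 0;0 0 0 0 0 0 0;0 0 0 0 0 0 0'|sed -n '2p;4p'
python3 -m handwheel '0 0 .002 0 0 0 0;0 0 0 0 0 0 0'|sed -n '2p;4p'
python3 -m handwheel '0 0 .002 0 0 0 0;0 0 0 0 0 0 0'|sed -n '2p;4p'
python3 -m handwheel '0 0 .002 0 0 0 0;0 0 0 0 0 0 0'|sed -n '2p;4p'
```

```text
tcp_pos: [592.0, 38.2, 43.6]
contact_force: [-0.5, 0.2, -1.6]
tcp_pos: [592.4, 38.1, 43.2]
contact_force: [0.3, 0.5, -1.7]
tcp_pos: [592.3, 38.0, 42.1]
contact_force: [0.4, 0.3, -0.8]
tcp_pos: [592.2, 38.0, 41.0]
contact_force: [-0.2, 0.5, -1.2]
```

```bash
python3 -m handwheel '-.001 0 .002 0 0 0 0;0 0 0 0 0 0 0'|sed -n '2p;4p'
python3 -m handwheel '0 0 .002 0 0 0 0;0 0 0 0 0 0 0'|sed -n '2p;4p'
python3 -m handwheel '0 0 .002 0 0 0 0;0 0 0 0 0 0 0'|sed -n '2p;4p'
python3 -m handwheel '0 0 .002 0 0 0 0;0 0 0 0 0 0 0'|sed -n '2p;4p'
```

```text
tcp_pos: [591.6, 38.0, 39.8]
contact_force: [-0.2, 0.5, -1.6]
tcp_pos: [591.7, 38.0, 38.8]
contact_force: [-0.3, -0.7, -0.9]
tcp_pos: [591.7, 38.1, 37.8]
contact_force: [0.3, -1.1, -1.7]
tcp_pos: [591.8, 38.0, 37.2]
contact_force: [-1.4, 0.1, 2.5]
```

```bash
python3 -m handwheel '0 0 .002 0 0 0 0;0 0 0 0 0 0 0'|sed -n '2p;4p'
python3 -m handwheel '0 0 0 0 0 0 .4;0 0 0 0 0 0 .9;0 0 0 0 0 0 .9;0 0 0 0 0 0 .9;0 0 0 0 0 0 .9'
python3 -m handwheel '0 0 -.06 0 0 0 .9;0 0 -.08 0 0 0 .9;-.05 0 -.08 0 0 0 .9;-.05 0 -.08 0 0 0 .9;-.05 0 -.04 0 0 0 .6;0 0 0 0 0 0 .6;0 0 0 0 0 0 .6'
python3 - <<'E'
from h import *
s=get_state();print(s["tcp_pos"],s["time"])
im=get_image("wrist");np.save("w6.npy",im,allow_pickle=True)
d=spot_in("wrist","cap")[:1];print(d);r,c=proj(im,[592,38,33]);print(r,c);r,c=int(r),int(c)
for t in (25,35,45): print(circ(im,r,c,lambda g:(g>12)&(g<t),45,33))
w=np.array([pt(im,a,b) for a in range(r-45,r+45) for b in range(c-45,c+45)]);w=w[(w[:,2]>28)&(w[:,2]<50)]
i=w[np.linalg.norm(w[:,:2]-[592,38],axis=1)<24];A=np.c_[i[:,:2]-i[:,:2].mean(0),np.ones(len(i))];print(len(w),np.linalg.lstsq(A,i[:,2],rcond=None)[0],w.min(0),w.max(0))
cv2.imwrite("pics/w6.png",cv2.cvtColor(cv2.convertScaleAbs(im["image"],alpha=1.6),cv2.COLOR_RGB2BGR))
E
```

```text
tcp_pos: [591.8, 38.0, 37.1]
contact_force: [-3.9, 1.0, 13.2]
time: 11.47
tcp_pos: [591.8, 38.0, 35.8]
eef_rot: [1.0, 0.001, -0.0, 0.0]
contact_force: [0.2, 0.4, 0.5]
width: 0.899
grasp_force: 0.0
time: 12.05
tcp_pos: [522.4, 37.9, 197.9]
eef_rot: [1.0, 0.001, 0.001, 0.0]
contact_force: [0.1, -0.3, -0.3]
width: 0.602
grasp_force: 0.0
[522.41217943  37.870208   197.93621878] 12.05
[{'pixel': [121.1, 276.1], 'conf': 0.56}]
124.38793357999783 275.6218092694176
{'mec': array([592.7,  38.7]), 'r': 30.6, 'fit': array([592.5,  39.4]), 'rf': 29.4}
{'mec': array([592.6,  38.8]), 'r': 30.7, 'fit': array([592.8,  38.4]), 'rf': 25.9}
{'mec': array([592.6,  38.6]), 'r': 30.8, 'fit': array([592.5,  38.8]), 'rf': 30.0}
3550 [-2.19399532e-04  1.96578028e-03  3.70901819e+01] [561.85083203   8.52183257  32.8151761 ] [622.79009472  69.3463785   39.78444279]
```

View pics/w6.png

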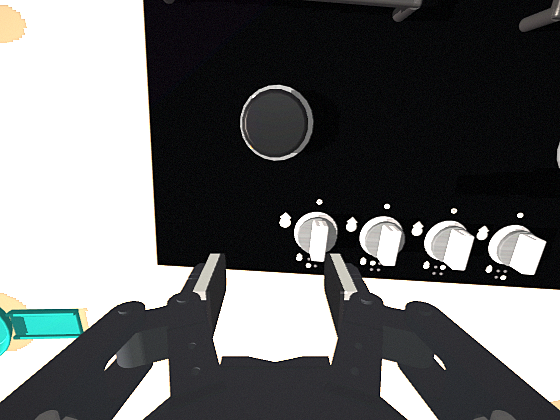

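w6 shows the cap seated flat and centred on the burner at (123, 276), slope under 0.2 % and offset under 1 mm. The knob axis measured from this second view settles the grasp.

Run:
```python
from h import *
im=np.load("w6.npy",allow_pickle=True).item();g=cv2.cvtColor(im["image"],cv2.COLOR_RGB2GRAY)
d=[]
for r,c in [(202,319),(207,387),(211,454),(216,520)]:
    w=g[r-5:r+6,c-5:c+6].astype(float);w[w<60]=0;yy,xx=np.mgrid[r-5:r+6,c-5:c+6]
    d.append(pt(im,(w*yy).sum()/w.sum(),(w*xx).sum()/w.sum(),6)[:2])
d=np.array(d);e=d[0]-d[3];a=np.arctan2(-e[0],e[1]);q=d[0]-36*np.array([np.cos(a),np.sin(a)]);print(np.round(d,1),a,q)
P=np.array([pt(im,r,c) for r in range(195,275) for c in range(280,350)])
m=(np.linalg.norm(P[:,:2]-q,axis=1)<25)&(P[:,2]>36)&(P[:,2]<60);w=P[m]
(cx,cy),sz,an=cv2.minAreaRect(w[:,:2].astype(np.float32));print("bar",cx,cy,sz,an,np.median(w[:,2]))
m=(np.linalg.norm(P[:,:2]-q,axis=1)<30)&(P[:,2]>15)&(P[:,2]<30);print("skirt z",np.median(P[m][:,2]))
s=get_state();yaw=2*np.arctan2(s["eef_rot"][1],s["eef_rot"][0]);print(s["tcp_pos"],yaw,q-s["tcp_pos"][:2])
```

```text
[[ 509.4  -10.1]
 [ 504.6  -85.2]
 [ 499.6 -160.2]
 [ 494.7 -235.2]] -0.06549878617381215 [473.50825879  -7.76588908]
bar 474.5220031738281 -7.282223701477051 (14.158727645874023, 40.13603973388672) 86.22447967529297 40.951815059536216
skirt z 21.11649810874559
[523.03507948  37.79656665 196.08778824] 0.0027653984171933316 [-49.52682069 -45.56245572]
```

```bash
python3 -m handwheel '-.0245 .0227 .05 0 0 0 .53;-.0245 .0227 .05 0 0 0 .53;-.0245 .0227 .05 0 0 0 .53;-.0245 .0227 .05 0 0 0 .53;0 0 0 0 0 .022 .53;0 0 0 0 0 .022 .53;0 0 0 0 0 0 .53;0 0 0 0 0 0 .53;0 0 0 0 0 0 .53'
python3 -c "
from h import *
s=get_state();print(s['tcp_pos'],2*np.arctan2(s['eef_rot'][1],s['eef_rot'][0]),s['qpos'])"
```

```text
time: 12.9
tcp_pos: [474.0, -7.7, 96.1]
eef_rot: [0.999, -0.033, -0.0, -0.0]
contact_force: [-0.7, 0.2, -0.6]
width: 0.529
grasp_force: 0.0
[473.98428036  -7.66490339  96.08756046] -0.06511943372664829 [-1.55601060e-01  5.20767140e-01  2.07200376e+00 -1.38416238e-04
  5.49478179e-01  1.48043277e+00]
```

```bash
python3 -m handwheel '0 0 .04 0 0 0 .53;0 0 .04 0 0 0 .53;0 0 .02 0 0 0 .53;0 0 .007 0 0 0 .53;0 0 0 0 0 0 .53;0 0 0 0 0 0 .53'|sed -n '2p;4p'
python3 -m handwheel '0 0 0 0 0 0 .3;0 0 0 0 0 0 0;0 0 0 0 0 0 0;0 0 0 0 0 0 0;0 0 0 0 0 0 0;0 0 0 0 0 0 0'
```

```text
tcp_pos: [473.9, -7.7, 43.5]
contact_force: [0.5, 0.0, -0.0]
time: 13.9
tcp_pos: [474.0, -8.1, 43.8]
eef_rot: [0.999, -0.033, 0.001, 0.0]
contact_force: [-1.1, -5.4, 3.4]
width: 0.143
grasp_force: 60.6
```

```bash
for k in 1; do python3 -m handwheel '0 .0005 .004 0 0 0 0;0 0 0 0 0 0 0;0 0 0 0 0 0 0'|sed -n '2p;4p'
python3 -m handwheel '0 0 .004 0 0 0 0;0 0 0 0 0 0 0;0 0 0 0 0 0 0'|sed -n '2p;4p'
python3 -m handwheel '0 0 .004 0 0 0 0;0 0 0 0 0 0 0;0 0 0 0 0 0 0'|sed -n '2p;4p'; done
```

```text
tcp_pos: [474.0, -8.1, 41.5]
contact_force: [-0.2, -4.6, 5.8]
tcp_pos: [474.0, -8.1, 39.5]
contact_force: [-0.9, -4.7, 7.0]
tcp_pos: [474.1, -8.1, 38.0]
contact_force: [-3.1, -3.5, 14.6]
```

```bash
python3 -m handwheel '0 0 .0016 0 0 0 0;0 0 0 0 0 0 0;0 0 0 0 0 0 0'|sed -n '2p;4p'
python3 -m handwheel '0 0 0 0 0 -.03 0;0 0 0 0 0 -.03 0;0 0 0 0 0 -.03 0;0 0 0 0 0 -.03 0;0 0 0 0 0 -.03 0;0 0 0 0 0 0 0;0 0 0 0 0 0 0'
python3 -c "
from h import *
s=get_state();print(s['tcp_pos'],2*np.arctan2(s['eef_rot'][1],s['eef_rot'][0]),s['wrist_torque'])"
```

```text
tcp_pos: [474.1, -8.1, 37.8]
contact_force: [-4.0, -3.3, 27.9]
time: 15.48
tcp_pos: [474.1, -7.9, 37.9]
eef_rot: [0.996, 0.085, 0.001, 0.0]
contact_force: [-4.0, 0.4, 27.3]
width: 0.148
grasp_force: 63.8
[474.0725891   -7.87246033  37.86376887] 0.1697776533902605 [0.1099778  0.78049615 0.01740781]
```

```bash
python3 -m handwheel '0 0 0 0 0 -.036 0;0 0 0 0 0 -.036 0;0 0 0 0 0 -.036 0;0 0 0 0 0 -.036 0;0 0 0 0 0 -.036 0;0 0 0 0 0 -.036 0;0 0 0 0 0 -.036 0;0 0 0 0 0 -.036 0;0 0 0 0 0 -.036 0;0 0 0 0 0 -.036 0'|sed -n '2p;4p'
python3 -m handwheel '0 0 0 0 0 -.036 0;0 0 0 0 0 -.036 0;0 0 0 0 0 -.036 0;0 0 0 0 0 -.036 0;0 0 0 0 0 -.036 0;0 0 0 0 0 -.036 0;0 0 0 0 0 -.036 0;0 0 0 0 0 -.036 0;0 0 0 0 0 -.036 0;0 0 0 0 0 0 0'
python3 -c "
from h import *
s=get_state();print(s['tcp_pos'],2*np.arctan2(s['eef_rot'][1],s['eef_rot'][0]),s['wrist_torque'])
im=get_image('wrist');save(im,'w7.png');im=get_image('top');r,c=map(int,proj(im,[474,-8,40]));print(r,c)
im2=im['image'][r-50:r+30,c-40:c+80];cv2.imwrite('pics/t7.png',cv2.resize(im2[:,:,::-1],(720,480)))"
```

```text
tcp_pos: [473.6, -7.3, 37.8]
contact_force: [-4.3, 7.4, 30.2]
time: 17.15
tcp_pos: [473.0, -7.1, 37.8]
eef_rot: [0.812, 0.584, -0.0, -0.0]
contact_force: [-7.0, 9.2, 31.2]
width: 0.148
grasp_force: 64.2
[472.96046832  -7.05669191  37.80868813] 1.2474523755430953 [1.67201488 1.39446118 0.01252687]
225 279
```

View pics/w7.png

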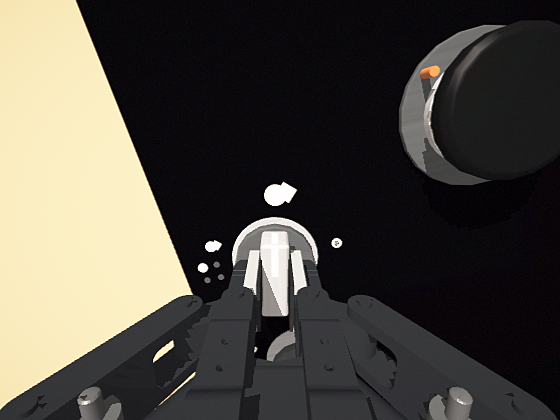

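w7 shows the white pointer at (238, 275) aimed straight at the large-flame mark (195, 275). The tool turned 1.31 rad, the knob is held on its stop at about 30 N, and the cap still sits on its burner.

```bash
python3 -c "
from workcell import *
print(hand_in())"
```

```text
the job is handed in; nothing more can be done
None
```

The cap is seated flat on the left front burner (within about 1 mm of centre), its knob was pressed down at off, turned about 1.31 rad to the large-flame mark and is still gripped and held fully down, and I handed the job in at about 17 s; no verdict came back.

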